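Clear slate offcuts into the trimming board's waste drawer and shut it

TASK

Clear the trimming board: with your fingertips sweep the three small slate offcuts along the board and over its open end, so that they drop into the waste drawer standing open there, then push the drawer fully shut. Only sweep, never lift or carry an offcut, and leave the larger finished slate at the other end of the board, the try square and the pencil where they lie.

Things in the scene. Friction and masses are not known exactly. Their poses are not given: they have to be found in the camera images.
- trimming_board: Fixed low plywood case, 190 mm wide (its x), 275 mm long (its y), its top 50 mm above the bench; origin at the middle of its underside, z up. A wooden batten 16 mm wide stands 12 mm above the top along each long side, leaving a channel 158 mm wide (x -79 to +79 mm) open at both ends. The drawer is under the -y end. Place and yaw vary.
- board_edge (a point): Middle of the upper edge of the board's -y end, where the offcuts drop off, 50 mm above the bench. Axes as the board's: -y points out over the drawer, +y back along the board, x across it. The offcuts start within 150 mm of this edge.
- waste_drawer (a joint): Waste drawer, a light plywood tray under the board: 0 = shut, 0.16 m = fully out along the board's -y; starts 0.14 to 0.16 open, slides with 1 to 2 N, stays where left. Shut, its front bears on the end of the case. The space under the board is 38 mm high: an offcut that stands up or leans on the board's end stops the drawer.
- drawer_floor (a point): Centre of the drawer's floor (upper face, 6 mm above the bench; the space inside is 154 mm in x and 216 mm in y); same axes as board_edge. The drawer's side walls rise 26 mm above it.
- drawer_front (a point): Middle of the outer face of the drawer's front, 18 mm above the bench; push here towards +y to shut. Same axes as board_edge. The front is 190 mm wide, 14 mm thick and 46 mm high above the bench, but only 29 mm high in a finger notch 74 mm wide in the middle of its upper edge.
- good_part_center (a point): Centre of the finished slate, an almost rectangular piece 70 x 104 x 8 mm lying flat on the board at the end away from the drawer (its long side across the board). Leave it.
- try_square: Try square lying on the bench at the robot's side of the board, to the left: beech stock 120 x 20 x 16 mm, steel blade 200 mm. Origin at the underside, middle of its 120 x 216 mm outline; the blade runs along its y. Leave it.
- pencil: Flat carpenter pencil, 12 x 178 x 8 mm, long axis along its y, lying on the bench at the robot's side of the board. Origin at the middle of its underside. Leave it.
- scrap_a_center (a point): Centre (half-way up) of an offcut: irregular slate offcut, about 45 x 60 mm, 8 mm thick; it starts flat on the board, or a little over its open end; once in the drawer it may lie flat, lean or stand on edge. Axes: z is its thickness, y its longer side.
- scrap_b_center (a point): Centre (half-way up) of an offcut: irregular slate offcut, about 50 x 63 mm, 8 mm thick; it starts flat on the board, or a little over its open end; once in the drawer it may lie flat, lean or stand on edge. Axes: z is its thickness, y its longer side.
- scrap_c_center (a point): Centre (half-way up) of an offcut: irregular slate offcut, about 45 x 60 mm, 8 mm thick; it starts flat on the board, or a little over its open end; once in the drawer it may lie flat, lean or stand on edge. Axes: z is its thickness, y its longer side.

How it is judged (in metres and radians):
On the way, in this order (a step that is already met when the one before it is completed fails the run):
1. all three offcuts lie inside the drawer, which is still open (x of scrap_a_center in the frame of drawer_floor between -0.08 and 0.08 m and y of scrap_a_center in the frame of drawer_floor between -0.11 and 0.11 m and z of scrap_a_center in the frame of drawer_floor between -0.002 and 0.03 m and x of scrap_b_center in the frame of drawer_floor between -0.08 and 0.08 m and y of scrap_b_center in the frame of drawer_floor between -0.11 and 0.11 m and z of scrap_b_center in the frame of drawer_floor between -0.002 and 0.03 m and x of scrap_c_center in the frame of drawer_floor between -0.08 and 0.08 m and y of scrap_c_center in the frame of drawer_floor between -0.11 and 0.11 m and z of scrap_c_center in the frame of drawer_floor between -0.002 and 0.03 m and value of joint waste_drawer above 0.05 m), for 0.2 s.
2. the drawer is shut (value of joint waste_drawer below 0.006 m), for 0.2 s.
At the end, for the whole second after the job is handed in: the drawer is shut to within 6 mm with all three offcuts at rest inside it; the finished slate is within 12 mm and the try square and pencil are within 20 mm of where they lay (value of joint waste_drawer below 0.006 m and x of scrap_a_center in the frame of drawer_floor between -0.08 and 0.08 m and y of scrap_a_center in the frame of drawer_floor between -0.11 and 0.11 m and z of scrap_a_center in the frame of drawer_floor between -0.002 and 0.03 m and x of scrap_b_center in the frame of drawer_floor between -0.08 and 0.08 m and y of scrap_b_center in the frame of drawer_floor between -0.11 and 0.11 m and z of scrap_b_center in the frame of drawer_floor between -0.002 and 0.03 m and x of scrap_c_center in the frame of drawer_floor between -0.08 and 0.08 m and y of scrap_c_center in the frame of drawer_floor between -0.11 and 0.11 m and z of scrap_c_center in the frame of drawer_floor between -0.002 and 0.03 m and linear speed of each of scrap_a, scrap_b, scrap_c below 0.02 m/s and distance of good_part_center from where it was at the start of the episode below 0.012 m and distance of each of try_square, pencil from where it was at the start of the episode below 0.02 m); the robot touches nothing.
It fails at once if an offcut is lifted more than 20 mm off the board (height (world z) of any of scrap_a_center, scrap_b_center, scrap_c_center above 0.074 m).
It fails at once if an offcut is carried in the air past the open end of the board instead of dropping off it ((height (world z) of scrap_a_center above 0.052 m and y of scrap_a_center in the frame of board_edge below -0.06 m) or (height (world z) of scrap_b_center above 0.052 m and y of scrap_b_center in the frame of board_edge below -0.06 m) or (height (world z) of scrap_c_center above 0.052 m and y of scrap_c_center in the frame of board_edge below -0.06 m)).
It fails at once if the finished slate is moved by more than 12 mm (distance of good_part_center from where it was at the start of the episode above 0.012 m).
It fails at once if the try square or the pencil is moved by more than 20 mm (distance of any of try_square, pencil from where it was at the start of the episode above 0.02 m).
It also fails if it takes over 58 s, if anything falls off the work surface, if the arm or the gripper's body presses on something with over 40 N, if the wrist force passes 120 N, or if a joint passes its speed limit or range.

ROBOT

A 6-joint arm with a two-finger parallel gripper is mounted at the origin on the work surface; the furniture and walls round the work are solid. World frame = base frame: x ahead of the robot, y to its left, z up, the work surface at z = 0. Lengths are in m, angles in degrees, forces in N, time in s.
With the tool pointing down it reaches from about 0.325 to 0.75 m from the base axis. Payload 7.6 kg.
Tool frame: the origin (TCP) lies between the finger pads; the fingertips stand 8 mm ahead of it and the grasp point (between the pads) lies 11 mm behind it; z points along the fingers, y is the line along which they close (so a half turn about z gives the same grasp; the last joint's range is limited). The gripper opens to 85 mm and grips with 20 to 120 N. Pads are 22 mm wide; open, the fingers measure 114 mm over their backs; the gripper's body (76 mm by 85 mm) begins 54 mm behind the grasp point. The pads swing forward as they close: fully open they stand 13 mm farther back than shut.
Start: joints at [-4.028, 2.991, 80.254, -0, 96.75, -4.028], TCP at [0.525, 0, 0.239] pointing down, gripper open.
Joint ranges: [-166.34, 166.34], [-52.06, 124.39], [6.96, 135.62], [-60.46, 240.46], [14.63, 156.25], [-167.68, 167.68]. Speed limits (degrees/s): [147.25, 147.25, 172.46, 180, 180, 180].

INTERFACE

Orientations are given as [roll, pitch, yaw] about the fixed x, y, z axes, in that order (R = Rz(yaw) Ry(pitch) Rx(roll)).
In Python, from bench import monitor, eyes, workorder gives the robot as it stands. The module is installed in compiled form; this text tells all that it offers.
- The arm moves only by the shell command python3 -m pendant 'ROWS' [FORCE]. ROWS is JSON, a list that holds one entry, the list of rows, each a list of 5 numbers: the closure, from -1 (fully open) to 1 (shut), then the shift along the world's x, y, z in m, then the turn about the world's z in rad. A call has 1 to 20 rows; each row is the pose to reach, as a shift and turn from the pose commanded when the call began; what a row does not reach only later rows make up. A row lasts 1/8 s, in which the tool goes at most 62.5 mm and 10.7 degrees, less where a joint would pass 70% of its speed; a pose out of reach is approached as far as the arm can. A call with a gripper value outside its range is refused whole. The fingers move at their own pace and stop on an object; FORCE is the grip in N (left out, the last holds). Time passes only in rows, so rows that repeat a pose let the fingers close. It gives the time, the measured TCP pose, the force, the opening and the grip force at its end, in the units of the state.
- monitor.observe(): the state, without advancing time (a new reading comes with each control period).
- eyes.read_camera(name): name is "scene" or "side" or "wrist"; returns a dict with "image" (384x512x3 uint8, blue, green, red), "K" (3x3 intrinsics, pixels), "origin" and "attitude" of the camera in the world; the wrist camera has in their place "tool_from_camera" (4x4, takes a point from camera to tool coordinates, whose origin is the TCP and whose axes are the flange's). Camera axes: x right, y up, looking along -z (the intrinsics and any distortion apply to the point x, -y, -z); pixel columns grow to the right and rows downward; lengths in m; the calibration is good to about 2 mm. A picture is of the moment at which its call begins: read the wrist's pose just before it. There is no depth.
- workorder.job_done(): hands the job in; it is judged then, once.
The state is a dict: "time": time; "qpos": joint angles; "dq": joint speeds; "tau": joint torques, N m; "tool_pos": TCP position; "eef_rot": TCP orientation; "contact_force": force on the tool from outside, world axes, zero at the start; "moment": the same for the moment, N m; "finger_gap": finger opening in m; "grasp_force": force on a finger pad.
Only numpy, scipy, OpenCV 4.12 (cv2) and the standard library are available. Lean on these libraries where they do the work, as an engineer would, in place of code of your own. Each camera call takes 0.05 s, during which the arm holds its last target. There are 200 camera calls.

## Working session

There is one attempt and no reset: what is moved stays moved. The work goes in short steps, Python scripts to look and compute and a shell command to move; the robot and the scene stay as the last step left them, time stands still between calls to the robot, and variables do not carry over. Pictures are saved under pics/ and viewed, at most 10 in all, crops included, and the job is handed in when it is done.

```bash
mkdir -p pics
cat > h.py <<'E'
import numpy as np, cv2
from bench import monitor, eyes
from scipy.spatial.transform import Rotation as R
def ray(c,px):
    d=np.linalg.inv(c["K"])@np.array([px[0],px[1],1.]); d=d*[1,-1,-1]
    return d
def plane(c,px,z):
    A=np.array(c["attitude"],float); 
    A=A if A.shape==(3,3) else R.from_euler('xyz',A,degrees=True).as_matrix()
    d=A@ray(c,px); o=np.array(c["origin"]); return o+d*(z-o[2])/d[2]
E
python3 - <<'E'
from h import *
print(monitor.observe())
for n in ("scene","side"):
    c=eyes.read_camera(n); print({k:v for k,v in c.items() if k!="image"})
    cv2.imwrite(f"pics/{n}0.png",c["image"])
a=[cv2.imread(f"pics/{n}0.png") for n in("scene","side")]
E
```

```text
{'time': 0.0, 'qpos': array([-4.02639418e+00,  3.02630091e+00,  8.03128617e+01, -1.70662515e-03,
        9.67489589e+01, -4.02756090e+00]), 'dq': array([-0.0836799 ,  0.04768856,  0.0634858 ,  0.05226579, -0.00920155,
       -0.0117035 ]), 'tau': array([ 8.02730119e-04, -3.81666934e+01, -3.60182977e+01,  8.43031398e-05,
        6.19437444e-03, -2.66336252e-05]), 'tool_pos': array([5.24714709e-01, 4.86926181e-05, 2.38482189e-01]), 'eef_rot': array([-1.79911977e+02, -4.49840704e-03,  9.00009640e+01]), 'contact_force': array([-0.02797845,  0.08240083, -0.41934626]), 'moment': array([ 0.02052377, -0.0109601 , -0.01449867]), 'grasp_force': 0.0, 'finger_gap': 0.08501122885002682}
{'K': array([[419.68111772,   0.        , 256.30240069],
       [  0.        , 419.68111772, 189.42516887],
       [  0.        ,   0.        ,   1.        ]]), 'origin': array([ 0.04378615, -0.66062019,  0.71578757]), 'attitude': array([ 49.99519927,   0.14689575, -27.81468711])}
{'K': array([[454.91993451,   0.        , 256.38669192],
       [  0.        , 454.91993451, 194.15876013],
       [  0.        ,   0.        ,   1.        ]]), 'origin': array([0.21855212, 0.69324874, 0.69975648]), 'attitude': array([  47.86513528,   -0.54266312, -161.19171219])}
```

View pics/scene0.png

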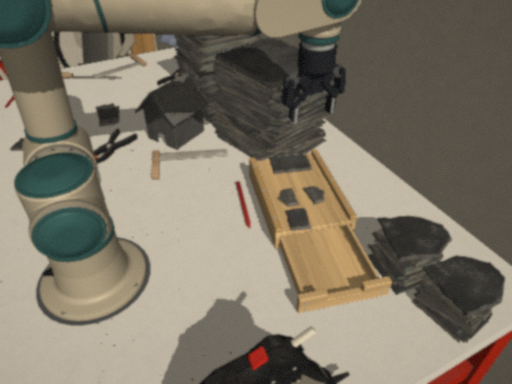

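View pics/side0.png

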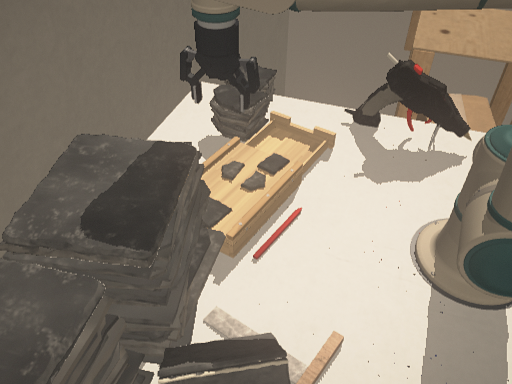

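The scene view shows the board's open end facing the camera. The offcuts are near (289,196), (314,194) and (297,217), the finished slate is at (290,161), and the drawer front is near (340,292). I'll zoom in for corners.

Run:
```python
from h import *
im=cv2.imread("pics/scene0.png")[140:315,230:430]
cv2.imwrite("pics/crop0.png",cv2.resize(im,None,fx=3.4,fy=3.4,interpolation=cv2.INTER_CUBIC))
c=eyes.read_camera("scene")
for n,p,z in [("A",(289,196),.054),("B",(314,194),.054),("C",(297,217),.054),("good",(290,161),.054),("front",(340,292),.04),("penc",(243,204),.005),("sq",(156,165),.01),("stackR",(415,235),.08)]:
    print(n,plane(c,p,z).round(3))
hsv=cv2.cvtColor(c["image"],cv2.COLOR_BGR2HSV)
m=((hsv[...,2]<110)).astype(np.uint8)[140:315,230:430]
k,_,s,ce=cv2.connectedComponentsWithStats(m)
for i in range(1,k):
    if s[i,4]>40: print(s[i]+[230,140,0,0,0],plane(c,ce[i]+[230,140],.054).round(3))
```

```text
A [ 0.468 -0.021  0.054]
B [ 0.526 -0.043  0.054]
C [ 0.446 -0.092  0.054]
good [0.545 0.1   0.054]
front [ 0.417 -0.297  0.04 ]
penc [0.381 0.054 0.005]
sq [0.235 0.311 0.01 ]
stackR [ 0.619 -0.276  0.08 ]
[ 230  140   95   33 1851] [0.539 0.149 0.054]
[ 353  140   77   60 2338] [ 0.816 -0.038  0.054]
[312 153  38  65 143] [ 0.577 -0.044  0.054]
[248 164  27  80 538] [ 0.397 -0.014  0.054]
[304 187  20  17 211] [ 0.527 -0.042  0.054]
[279 189  18  16 200] [ 0.463 -0.021  0.054]
[286 209  23  20 374] [ 0.445 -0.096  0.054]
[ 366  216   64   99 4240] [ 0.579 -0.293  0.054]
[342 226  34  53 330] [ 0.501 -0.246  0.054]
[279 242  22  52 216] [ 0.352 -0.213  0.054]
[304 286  10   6  44] [ 0.36  -0.27   0.054]
```

View pics/crop0.png

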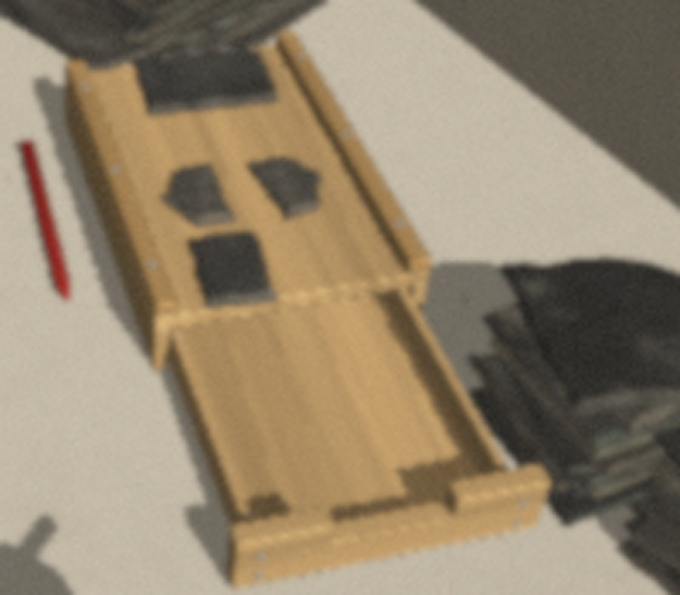

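The crop shows the batten ends at crop px (158,318) and (430,262), the board's inner edge from (175,320) to (405,285), and the drawer front's bottom from (235,583) to (540,522). The front-left scrap slightly overhangs the edge.

Run:
```python
from h import *
c=eyes.read_camera("scene")
P=lambda u,v,z: plane(c,(u/3.4+230-.35,v/3.4+140-.35),z)[:2]
L={"nl":P(156,318,.062),"nr":P(430,262,.062),"fl":P(69,65,.062),"el":P(175,320,.05),"er":P(405,285,.05),"Fl":P(235,583,0),"Fr":P(540,522,0),"Ftl":P(232,540,.046),"Ftr":P(548,486,.046)}
for k,v in L.items(): print(k,v.round(3))
d=lambda a,b:np.linalg.norm(L[a]-L[b]).round(3)
print("w",d("nl","nr"),"len",d("nl","fl"),"front",d("Fl","Fr"),d("Ftl","Ftr"))
ya=L["fl"]-L["nl"]; print("yaw-90 from len",np.degrees(np.arctan2(*ya[::-1]))-90)
for a,b in (("nl","nr"),("el","er"),("Fl","Fr"),("Ftl","Ftr")):
    v=L[b]-L[a]; print(np.degrees(np.arctan2(v[1],v[0])).round(1),((L[a]+L[b])/2).round(3))
# good slate
for p in [(137,62),(150,108),(276,98),(265,50)]: print("good",P(*p,.058).round(3))
for n,p in {"A":(200,193),"B":(287,184),"C":(234,267)}.items(): print(n,P(*p,.058).round(3))
```

```text
nl [ 0.374 -0.12 ]
nr [ 0.559 -0.16 ]
fl [0.45  0.149]
el [ 0.39  -0.117]
er [ 0.54  -0.161]
Fl [ 0.34  -0.275]
Fr [ 0.525 -0.325]
Ftl [ 0.334 -0.275]
Ftr [ 0.515 -0.329]
w 0.19 len 0.28 front 0.192 0.189
yaw-90 from len -15.775237382468404
-12.3 [ 0.467 -0.14 ]
-16.2 [ 0.465 -0.139]
-15.1 [ 0.432 -0.3  ]
-16.6 [ 0.425 -0.302]
good [0.502 0.132]
good [0.481 0.076]
good [0.572 0.042]
good [0.599 0.099]
A [ 0.464 -0.026]
B [ 0.523 -0.046]
C [ 0.445 -0.1  ]
```

```bash
python3 -m pendant '[[[-0.18,-0.005,0.01,0,-0.1],[-0.18,-0.013,0.028,0,-0.2],[-0.18,-0.013,0.028,-0.03,-0.27],[-0.18,-0.013,0.028,-0.06,-0.27],[-0.18,-0.013,0.028,-0.09,-0.27],[-0.18,-0.013,0.028,-0.12,-0.27],[-0.18,-0.013,0.028,-0.14,-0.27],[-0.18,-0.013,0.028,-0.15,-0.27],[-0.18,-0.013,0.028,-0.15,-0.27]]]'
python3 - <<'E'
from h import *
a=eyes.read_camera("side")["image"][80:260,150:350]; b=eyes.read_camera("wrist")["image"]; s=eyes.read_camera("scene")["image"][90:270,230:390]
o=np.hstack([cv2.resize(a,(400,300)),cv2.resize(b,(400,300))]); cv2.imwrite("pics/p1.png",o)
E
```

```text
time: 1.32
tool_pos: [0.5118, 0.028, 0.089]
eef_rot: [-180.0, 0.0, 74.5]
contact_force: [-0.8, -0.1, 0.3]
finger_gap: 0.0503
grasp_force: 0.0
```

View pics/p1.png

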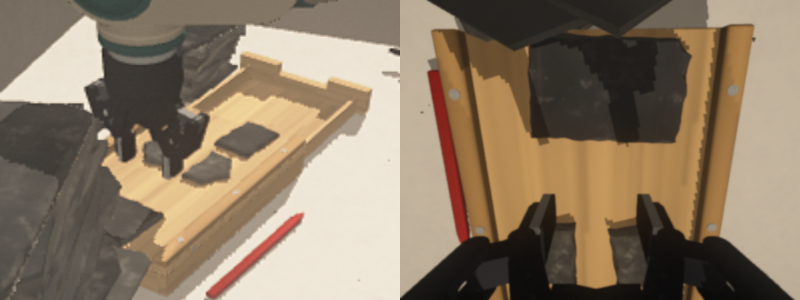

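The wrist view shows the good slate's front edge at row ~140 of the composite and the offcuts' back edges at row ~222. I'll check the gap numerically in the board frame.

```bash
cat >> h.py <<'E'
E0=np.array([.466,-.139]); t=np.radians(-15.5); B=np.array([[np.cos(t),np.sin(t)],[-np.sin(t),np.cos(t)]])
def wpt(c,s,px,z):
    T=np.array(c["tool_from_camera"]); Rt=R.from_euler('xyz',s["eef_rot"],degrees=True).as_matrix()
    d=Rt@T[:3,:3]@ray(c,px); o=np.array(s["tool_pos"])+Rt@T[:3,3]
    return (o+d*(z-o[2])/d[2])
E
python3 - <<'E'
from h import *
s=monitor.observe(); c=eyes.read_camera("wrist")
for n,p,z in [("good fl",(535,140),.058),("good fr",(682,142),.058),("A back",(562,222),.058),("B back",(622,222),.058),("battenL in",(490,200),.062),("battenR in",(700,200),.062),("outL",(460,200),.062),("outR",(726,200),.062)]:
    w=wpt(c,s,((p[0]-400)*1.28,p[1]*1.28),z); print(n,w.round(3),"board",(B@(w[:2]-E0)).round(3))
print("tcp board",B@(s["tool_pos"][:2]-E0))
E
```

```text
good fl [0.481 0.073 0.058] board [-0.042  0.209]
good fr [0.578 0.045 0.058] board [0.059 0.207]
A back [0.479 0.006 0.058] board [-0.026  0.143]
B back [ 0.523 -0.006  0.058] board [0.02  0.143]
battenL in [0.435 0.04  0.062] board [-0.078  0.164]
battenR in [ 0.583 -0.001  0.062] board [0.076 0.164]
outL [0.414 0.046 0.062] board [-0.099  0.164]
outR [ 0.601 -0.006  0.062] board [0.095 0.164]
tcp board [0.00030792 0.17339864]
```

```bash
python3 -m pendant '[[[-0.18,0,0,-0.012,0],[-0.18,0,0,-0.022,0],[-0.18,0,0,-0.027,0],[-0.18,0,0,-0.029,0],[-0.18,0,0,-0.029,0]]]'; python3 -m pendant '[[[-0.18,0,0,-0.001,0],[-0.18,0,0,-0.002,0],[-0.18,0,0,-0.002,0]]]';  python3 -m pendant '[[[-0.18,0,0,-0.001,0],[-0.18,0,0,-0.002,0],[-0.18,0,0,-0.002,0]]]'
```

```text
time: 2.15
tool_pos: [0.5121, 0.028, 0.0603]
eef_rot: [180.0, 0.0, 74.5]
contact_force: [-1.2, -0.3, 0.2]
finger_gap: 0.0503
grasp_force: 0.0
time: 2.52
tool_pos: [0.512, 0.028, 0.0583]
eef_rot: [180.0, -0.0, 74.5]
contact_force: [0.5, -0.7, 0.1]
finger_gap: 0.0499
grasp_force: 0.0
time: 2.9
tool_pos: [0.5119, 0.028, 0.0562]
eef_rot: [-180.0, 0.0, 74.5]
contact_force: [-0.0, 0.1, -0.4]
finger_gap: 0.0507
grasp_force: 0.0
```

```bash
python3 -m pendant '[[[-0.18,0,0,-0.001,0],[-0.18,0,0,-0.0015,0],[-0.18,0,0,-0.0015,0]]]';  python3 -m pendant '[[[-0.18,0,0,-0.001,0],[-0.18,0,0,-0.0015,0],[-0.18,0,0,-0.0015,0]]]'
```

```text
time: 3.28
tool_pos: [0.512, 0.028, 0.0549]
eef_rot: [180.0, 0.0, 74.5]
contact_force: [-1.0, -0.4, 1.6]
finger_gap: 0.0504
grasp_force: 0.8
time: 3.65
tool_pos: [0.5121, 0.028, 0.0549]
eef_rot: [180.0, 0.0, 74.5]
contact_force: [-7.3, 0.8, 12.8]
finger_gap: 0.0506
grasp_force: 6.3
```

```bash
python3 -m pendant '[[[-0.18,0,0,0.0035,0],[-0.18,-0.0012,-0.0043,0.0035,0],[-0.18,-0.0036,-0.013,0.0035,0],[-0.18,-0.006,-0.0217,0.0035,0],[-0.18,-0.0084,-0.0304,0.0035,0],[-0.18,-0.0108,-0.0391,0.0035,0],[-0.18,-0.0132,-0.0478,0.0035,0],[-0.18,-0.0156,-0.0565,0.0035,0],[-0.18,-0.018,-0.0652,0.0035,0],[-0.18,-0.0204,-0.0739,0.0035,0],[-0.18,-0.0228,-0.0826,0.0035,0],[-0.18,-0.0252,-0.0913,0.0035,0],[-0.18,-0.0275,-0.0993,0.0035,0],[-0.18,-0.0275,-0.0993,0.0035,0],[-0.18,-0.0275,-0.0993,0.0035,0]]]'
python3 - <<'E'
from h import *
s=eyes.read_camera("scene")["image"][140:315,230:430]; a=eyes.read_camera("side")["image"][80:260,150:350]
cv2.imwrite("pics/p2.png",np.hstack([cv2.resize(s,(400,350)),cv2.resize(a,(400,350))]))
E
```

```text
time: 5.52
tool_pos: [0.4846, -0.0713, 0.0569]
eef_rot: [180.0, 0.0, 74.5]
contact_force: [0.0, 0.1, -0.4]
finger_gap: 0.0504
grasp_force: 0.0
```

View pics/p2.png

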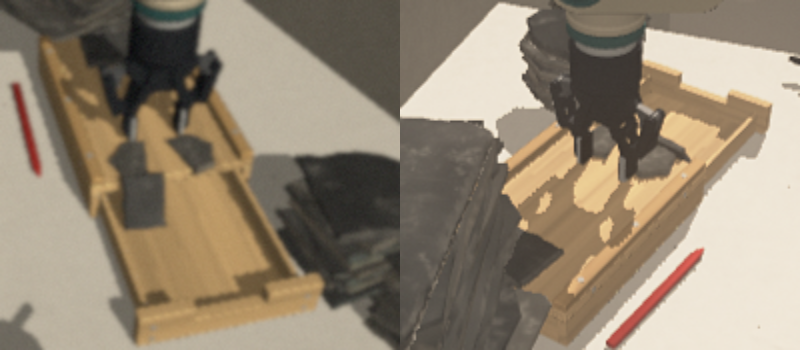

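C is over the edge at (145,200), apparently tipping, with A and B right behind it. I'll continue the sweep.

```bash
python3 -m pendant '[[[-0.18,-0.0013,-0.0048,0,0],[-0.18,-0.0032,-0.0116,0,0],[-0.18,-0.0051,-0.0183,0,0],[-0.18,-0.0069,-0.025,0,0],[-0.18,-0.0088,-0.0318,0,0],[-0.18,-0.0107,-0.0385,0,0],[-0.18,-0.0125,-0.0453,0,0],[-0.18,-0.0144,-0.052,0,0],[-0.18,-0.0163,-0.0588,0,0],[-0.18,-0.0187,-0.0675,0,0],[-0.18,-0.0187,-0.0675,0,0],[-0.18,-0.0187,-0.0675,0,0]]]'
python3 - <<'E'
from h import *
s=eyes.read_camera("scene")["image"][140:315,230:430]; a=eyes.read_camera("side")["image"][80:260,150:350]
cv2.imwrite("pics/p3.png",np.hstack([cv2.resize(s,(400,350)),cv2.resize(a,(400,350))]))
E
```

```text
time: 7.12
tool_pos: [0.4656, -0.1388, 0.0566]
eef_rot: [-180.0, 0.0, 74.5]
contact_force: [0.1, 0.4, -1.1]
finger_gap: 0.0504
grasp_force: 0.1
```

View pics/p3.png

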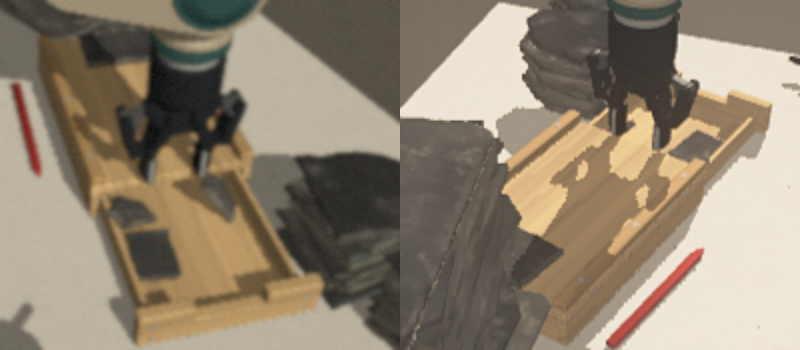

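C and A lie in the drawer at (152,253) and (132,210). B, at (218,195), looks like it is leaning next to the right finger. I'll push a little further, then retreat and look.

```bash
python3 -m pendant '[[[-0.18,-0.002,-0.007,0,0],[-0.18,-0.004,-0.0145,0,0],[-0.18,-0.0067,-0.024,0,0],[-0.18,-0.0067,-0.024,0,0],[-0.18,-0.0067,-0.024,0.03,0],[-0.18,-0.0067,-0.024,0.07,0],[-0.18,0,0.0,0.11,0],[-0.18,0.01,0.04,0.13,0],[-0.18,0.02,0.08,0.13,0],[-0.18,0.025,0.1,0.13,0],[-0.18,0.025,0.1,0.13,0]]]'
python3 - <<'E'
from h import *
s=eyes.read_camera("scene")["image"][170:315,250:400]; a=eyes.read_camera("side")["image"][90:210,220:350]
cv2.imwrite("pics/p4.png",np.hstack([cv2.resize(s,(450,435)),cv2.resize(a,(350,435))]))
E
```

```text
time: 8.6
tool_pos: [0.4909, -0.0377, 0.1868]
eef_rot: [180.0, -0.0, 74.7]
contact_force: [-0.2, -0.5, 0.1]
finger_gap: 0.0501
grasp_force: 0.0
```

View pics/p4.png

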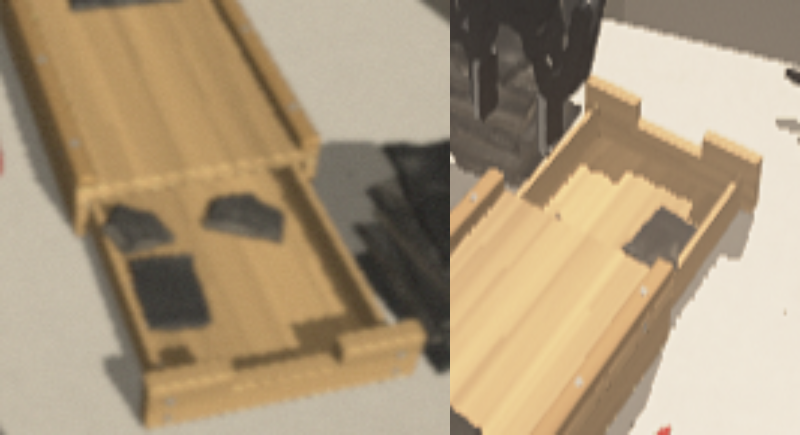

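All three offcuts are in the drawer below the board top: A at (140,228), B at (243,215) and C at (172,292). Before going to the drawer front, I'll check the neighbours (slate stack, glue gun).

Run:
```python
from h import *
c=eyes.read_camera("scene")
f=lambda p,z:(B@(plane(c,p,z)[:2]-E0)).round(3)
print("gun tip",f((312,331),.0),f((312,331),.05),"gun body",f((280,345),.05),"stack left",f((369,250),0),f((372,262),.03),f((398,287),0),f((415,300),.03))
P=lambda u,v,z:f((u/3+250,v/3+170),z)
for n,p in {"A":(140,228),"B":(243,215),"C":(172,292)}.items(): print(n,P(*p,.012))
print("front",P(148,425,0),P(418,368,0))
```

```text
gun tip [-0.073 -0.212] [-0.087 -0.24 ] gun body [-0.149 -0.253] stack left [ 0.116 -0.045] [ 0.092 -0.102] [ 0.133 -0.153] [ 0.134 -0.208]
A [-0.044 -0.009]
B [ 0.036 -0.013]
C [-0.039 -0.072]
front [-0.084 -0.166] [ 0.109 -0.162]
```

```bash
python3 -m pendant '[[[-0.18,-0.009,-0.04,0,0],[-0.18,-0.018,-0.08,0,0],[-0.18,-0.027,-0.12,0,0],[-0.18,-0.036,-0.16,0,0],[-0.18,-0.045,-0.20,0,0],[-0.18,-0.054,-0.24,0,0],[-0.18,-0.063,-0.28,0,0],[-0.18,-0.069,-0.307,0,0],[-0.18,-0.069,-0.307,-0.03,0],[-0.18,-0.069,-0.307,-0.06,0],[-0.18,-0.069,-0.307,-0.09,0],[-0.18,-0.069,-0.307,-0.12,0],[-0.18,-0.069,-0.307,-0.14,0],[-0.18,-0.069,-0.307,-0.155,0],[-0.18,-0.069,-0.307,-0.165,0],[-0.18,-0.069,-0.307,-0.165,0]]]'
python3 - <<'E'
from h import *
s=eyes.read_camera("scene")["image"][170:345,230:430]
cv2.imwrite("pics/p5.png",cv2.resize(s,(600,525)))
E
```

```text
time: 10.75
tool_pos: [0.4215, -0.3458, 0.0214]
eef_rot: [-180.0, -0.0, 74.5]
contact_force: [-0.4, -0.5, 0.3]
finger_gap: 0.0507
grasp_force: 0.0
```

View pics/p5.png

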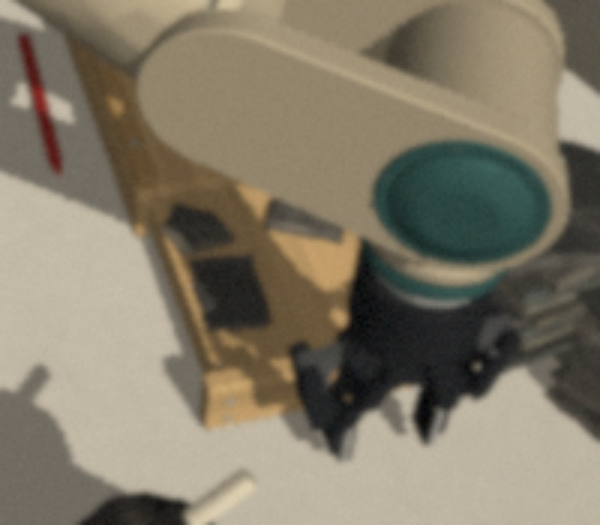

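The fingers are in front of the drawer front at (340,450) and (430,435), clear of the glue gun and the stack. Now I'll push.

```bash
python3 -m pendant '[[[-0.18,0.002,0.0077,0,0],[-0.18,0.004,0.0154,0,0],[-0.18,0.006,0.0217,0,0],[-0.18,0.008,0.0289,0,0],[-0.18,0.010,0.0361,0,0],[-0.18,0.012,0.0434,0,0],[-0.18,0.014,0.0506,0,0],[-0.18,0.016,0.0578,0,0],[-0.18,0.018,0.065,0,0],[-0.18,0.020,0.0723,0,0],[-0.18,0.022,0.0795,0,0],[-0.18,0.024,0.0868,0,0]]]'
python3 -m pendant '[[[-0.18,0.002,0.0072,0,0],[-0.18,0.004,0.0145,0,0],[-0.18,0.006,0.0217,0,0],[-0.18,0.008,0.0289,0,0],[-0.18,0.010,0.0361,0,0]]]'
python3 -m pendant '[[[-0.18,0.002,0.0072,0,0],[-0.18,0.004,0.0145,0,0],[-0.18,0.006,0.0217,0,0],[-0.18,0.008,0.0289,0,0]]]'
```

```text
time: 12.3
tool_pos: [0.4459, -0.2584, 0.0217]
eef_rot: [-180.0, -0.0, 74.5]
contact_force: [-1.4, -1.7, 0.3]
finger_gap: 0.0504
grasp_force: 0.7
time: 12.92
tool_pos: [0.4559, -0.2224, 0.0218]
eef_rot: [180.0, 0.0, 74.5]
contact_force: [-1.2, -1.7, -0.1]
finger_gap: 0.0501
grasp_force: 0.7
time: 13.42
tool_pos: [0.464, -0.1935, 0.0218]
eef_rot: [180.0, -0.0, 74.5]
contact_force: [-1.5, -1.0, -0.9]
finger_gap: 0.0501
grasp_force: 0.7
```

```bash
python3 -m pendant '[[[-0.18,0.0013,0.0048,0,0],[-0.18,0.0027,0.0096,0,0],[-0.18,0.004,0.0145,0,0],[-0.18,0.0053,0.0193,0,0],[-0.18,0.0064,0.0231,0,0],[-0.18,0.0064,0.0231,0,0]]]'
python3 -m pendant '[[[-0.18,0.0005,0.0019,0,0],[-0.18,0.001,0.0039,0,0],[-0.18,0.0013,0.0048,0,0],[-0.18,0.0013,0.0048,0,0]]]'
```

```text
time: 14.18
tool_pos: [0.4705, -0.1705, 0.0219]
eef_rot: [180.0, -0.0, 74.5]
contact_force: [-0.3, 0.1, 0.6]
finger_gap: 0.0505
grasp_force: 0.0
time: 14.68
tool_pos: [0.4716, -0.166, 0.0219]
eef_rot: [180.0, -0.0, 74.5]
contact_force: [-0.0, 0.9, -0.2]
finger_gap: 0.0501
grasp_force: 0.2
```

```bash
python3 -m pendant '[[[-0.18,0.0004,0.0014,0,0],[-0.18,0.0008,0.0029,0,0],[-0.18,0.0008,0.0029,0,0]]]'
python3 -m pendant '[[[-0.18,0.0004,0.0014,0,0],[-0.18,0.0008,0.0029,0,0],[-0.18,0.0008,0.0029,0,0]]]'
```

```text
time: 15.05
tool_pos: [0.4724, -0.1631, 0.0218]
eef_rot: [180.0, -0.0, 74.5]
contact_force: [0.4, -1.0, 0.0]
finger_gap: 0.0503
grasp_force: 0.4
time: 15.42
tool_pos: [0.4725, -0.1628, 0.022]
eef_rot: [180.0, 0.3, 74.5]
contact_force: [-2.9, -13.8, -0.3]
finger_gap: 0.0503
grasp_force: 7.0
```

A hard stop came at the expected closed position. I'll back off, raise and check.

```bash
python3 -m pendant '[[[-0.18,-0.003,-0.01,0,0],[-0.18,-0.006,-0.022,0,0],[-0.18,-0.012,-0.043,0,0],[-0.18,-0.012,-0.043,0.03,0],[-0.18,-0.012,-0.043,0.07,0],[-0.18,-0.012,-0.043,0.12,0],[-0.18,-0.025,-0.06,0.17,0],[-0.18,-0.04,-0.12,0.2,0],[-0.18,-0.04,-0.14,0.2,0],[-0.18,-0.04,-0.14,0.2,0]]]'
python3 - <<'E'
from h import *
s=eyes.read_camera("scene")["image"][130:305,230:400]; w=eyes.read_camera("wrist")["image"]
cv2.imwrite("pics/p6.png",np.hstack([cv2.resize(s,(440,450)),cv2.resize(w,(360,450))]))
E
```

```text
time: 16.68
tool_pos: [0.4326, -0.3018, 0.2218]
eef_rot: [180.0, -0.0, 74.4]
contact_force: [0.0, 0.2, -0.2]
finger_gap: 0.0505
grasp_force: 0.0
```

View pics/p6.png

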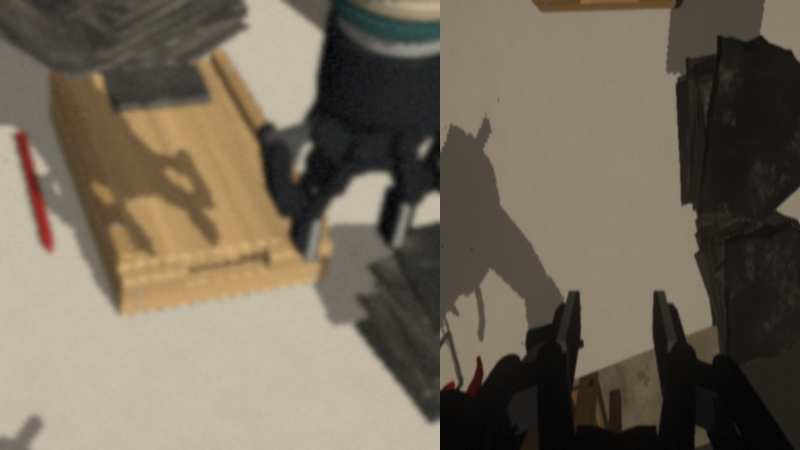

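The view shows the front flush on the case end at (220,265), the board clear, and the finished slate and pencil where they were. Handing in.

```bash
python3 -c "
from bench import workorder
print(workorder.job_done())"
```

```text
the job is handed in; nothing more can be done
None
```

I swept all three offcuts into the drawer, pushed it shut against its stop, and handed the job in. The last picture shows the finished slate and pencil in place; I didn't check the try square again, but the arm never went near it, and the hand-in call gave no verdict.

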